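# Bleed the leak tester: seat the cap, back it off a quarter turn and hold it

## Robot

A 7-joint arm with a two-finger parallel gripper is mounted at the origin on the work surface. World frame = base frame: x ahead of the robot, y to its left, z up, the work surface at z = 0. Lengths are in m, angles in rad, forces in N, time in s.
With the tool pointing down it reaches from about 0.425 to 0.875 m from the base axis. Payload 4.7 kg.
Tool frame: the origin (TCP) lies at the very end of the fingers, on their centre line; the grasp point (between the pads) lies 19 mm behind it; z points along the fingers, y is the line along which they close (so a half turn about z gives the same grasp; the last joint's range is limited). The gripper opens to 87 mm and grips with 3 to 60 N. Pads are 19 mm wide; open, the fingers measure 117 mm over their backs; the gripper's body (75 mm by 190 mm) begins 51 mm behind the grasp point.
Start: joints at [-1.201, 0.321, -0.07, 1.45, 0.023, 1.371, -0.057], TCP at [0.226, 0.609, 0.223] pointing down, gripper open.
Joint ranges: [-2.86, 2.86], [-0.3, 2.09], [-1.38, 1.24], [0.06, 2.45], [-1.56, 4.7], [0.09, 2.05], [-2.69, 2.69]. Speed limits (rad/s): [2.57, 2.57, 3.14, 3.14, 3.14, 3.14, 3.14].

## Interface

Orientations are given as a rotation vector (axis times angle).
In Python, from bench import ctrl, imaging, ticket gives the robot as it stands.
- The arm moves only by the tool jog_arm, never from a script. Its argument "rows" is text: rows parted by semicolons, each of 7 numbers parted by spaces: the shift along the tool's x, y, z in cm, then the turn, a rotation vector about the tool's x, y, z in rad, then the closure, from -1 (fully open) to 1 (shut), so that 0 is half open. A call has 1 to 5 rows; each row shifts and turns the commanded pose from where the row before left it, along the tool's axes as they then stand; what a row does not reach is not made up. A row lasts 1/8 s, in which the tool goes at most 62.5 mm and 10.7 degrees, less where a joint would pass 70% of its speed; a pose out of reach is approached as far as the arm can. A call with a gripper value outside its range is refused whole. The fingers move at their own pace and stop on an object; "force" is the grip in N (left out, the last holds). Time passes only in rows, so rows that do not move let the fingers close. It gives the time, the measured TCP pose, the force, the opening and the grip force at its end, in the units of the state.
- ctrl.get_state(): the state, without advancing time (a new reading comes with each control period).
- imaging.get_image(name): name is "scene" or "top"; returns a dict with "img" (384x512x3 uint8, blue, green, red), "vertical_fov" (degrees; the focal length in pixels is half the picture's height over the tangent of half this angle, whatever the lens; pixels are square), "cx", "cy" (the principal point, pixels), "k1" (the pictures are not rectified: a ray, as slopes to the right and down, at radius r is drawn at 1 + k1 r^2 times it, then the intrinsics apply), "origin" and "orientation" of the camera in the world. Camera axes: x right, y down, z forward; pixel columns grow to the right and rows downward; lengths in m; the calibration is good to about 2 mm. A picture is of the moment at which its call begins. There is no depth.
- ticket.close_job(): hands the job in; it is judged then, once.
The state is a dict: "time": time; "joint_positions": joint angles; "qd": joint speeds; "joint_torque": joint torques, N m; "position": TCP position; "tool_rot": TCP orientation; "ft_force": force on the tool from outside, world axes, zero at the start; "torque": the same for the moment, N m; "grip_width": opening from 0.0 (shut) to 1.0 (fully open); "grip_force": force on a finger pad.
Only numpy, scipy, OpenCV 4.12 (cv2) and the standard library are available. Lean on these libraries where they do the work, as an engineer would, in place of code of your own. Each camera call takes 0.05 s, during which the arm holds its last target. There are 200 camera calls.

## Task

Pull the leak tester's drawer out to its stop, screw the knurled cap in it clockwise until it bottoms out, then back it off a quarter turn. Finish holding the cap still at that setting between the fingers: the job ends with the cap gripped, not let go. Leave the other things on the bench alone.

Things in the scene. Friction and masses are not known exactly. Their poses are not given: they have to be found in the camera images.
- tester: leak tester: black box, 270 deep (its +x), 300 wide (y), 140 tall, standing on the bench; origin under the middle of its front face on the bench surface. Its front looks along its own -x, roughly towards the robot; the drawer slides out along -x. It is fixed to the bench
- drawer (a joint): how far the drawer is out of the tester, m: 0 shut, 0.170 at its stop. It slides with about 4 N of friction and stays where it is left
- drawer_handle (a point): middle of the drawer's handle bar: level steel bar 12 thick, 110 long along the drawer's y, 100 above the bench, 55 in front of the drawer's front panel (274 wide, 15 thick, 15 to 110 above the bench); clear gap of 49 between bar and panel. Axes are the drawer's: -x is the way it pulls out, z up
- cap_grip (a point): middle of the knurled aluminium cap in the drawer: upright cylinder 38 diameter, 30 tall (15 above and below this point), turning about z; a 13 long raised rib on its top runs to the rim along its own -x. It stands 130 behind the handle bar (drawer's +x) and 45 to its right (drawer's -y), 77 above the bench when bottomed; under the tester's top until the drawer is out
- port_top (a point): rim of the brass port (28 diameter) on which the cap bottoms, on the cap's axis, 62 above the bench; axes are the drawer's. The drawer deck is 45 above the bench, a flange of 48 diameter round the port 51, the test unit in its nest to the left (edge 77 from the cap's axis) 61. Drawer out, the tester's face is 95 behind the cap's axis; the front panel 60 to 75 before it
- cap (a joint): how far the cap is screwed on, rad, growing clockwise seen from above: 6.283 bottomed out on its hard stop, a quarter turn back is 4.712; it starts already caught on the thread, 2.0 to 3.9 rad short of the bottom. The thread lowers it 4 mm a turn (0.64 mm a rad). It turns with 0.06 N m of friction and stays where it is left
- parts_tray: black divided parts tray 130 x 170 x 30, left of the tester; leave it alone; origin at the centre of its underside
- driver: grey screwdriver 190 long, lying right of the drawer; leave it alone; origin on the underside
- spare_cap: small loose aluminium cap, 28 diameter, 22 tall, on the bench right of the tester (not the one to turn); leave it alone; origin at the centre of its underside
- screw_cup: steel cup 64 diameter, 40 tall, standing on top of the tester; leave it alone; origin at the centre of its underside
- cleaner: white bottle 60 diameter, 150 tall; leave it alone; origin at the centre of its underside
- tape: roll of paper tape 90 diameter, 20 tall, lying flat; leave it alone; origin at the centre of its underside
- jig: yellow plate 80 x 160 x 12, lying flat; leave it alone; origin at the centre of its underside

How it is judged:
By the outcome, as a careful person would: the job done as asked, in the order asked, and still so for the second after the job is handed in, while the arm keeps its last pose, push and grip.
It also fails if it takes over 58 s, if anything falls off the work surface, if the arm or the gripper's body presses on something with over 40 N, if the wrist force passes 120 N, or if a joint passes its speed limit or range.

## Working session

There is one attempt and no reset: what is moved stays moved. The work goes in short steps, Python scripts to look and compute and a tool call to move; the robot and the scene stay as the last step left them, time stands still between calls to the robot, and variables do not carry over. Pictures are saved under pics/ and viewed, at most 10 in all, crops included, and the job is handed in when it is done.

Besides the shell and the picture viewer there is one more tool, called as name(argument=value, ...), one argument or row to a line, values as JSON. jog_arm: Moves the arm, as the interface text tells. Its arguments: {"type":"object","properties":{"rows":{"type":"string"},"force":{"type":"number"}},"required":["rows"]}

```bash
ls; mkdir -p pics
cat > h.py <<'E'
import numpy as np, cv2
from scipy.spatial.transform import Rotation as R
from bench import ctrl, imaging, ticket
def cam(n):
    d=imaging.get_image(n); return d
def rot(d):
    o=np.array(d["orientation"],float)
    return R.from_rotvec(o).as_matrix() if o.size==3 else (o if o.shape==(3,3) else None)
def ray(d,u,v):
    f=192/np.tan(np.radians(d["vertical_fov"])/2)
    K=np.array([[f,0,d["cx"]],[0,f,d["cy"]],[0,0,1]])
    p=cv2.undistortPoints(np.array([[[u,v]]],float),K,np.array([d["k1"],0,0,0,0.]))[0,0]
    r=rot(d)@np.array([p[0],p[1],1]); return np.array(d["origin"]),r/np.linalg.norm(r)
def plane(d,u,v,z):
    o,r=ray(d,u,v); return o+r*(z-o[2])/r[2]
def tri(d1,p1,d2,p2):
    o1,r1=ray(d1,*p1);o2,r2=ray(d2,*p2)
    s=np.linalg.lstsq(np.c_[r1,-r2],o2-o1,rcond=None)[0]
    a,b=o1+s[0]*r1,o2+s[1]*r2
    return (a+b)/2,np.linalg.norm(a-b)
def proj(d,P):
    f=192/np.tan(np.radians(d["vertical_fov"])/2); M=rot(d)
    K=np.array([[f,0,d["cx"]],[0,f,d["cy"]],[0,0,1]])
    rv=cv2.Rodrigues(M.T)[0]; t=-M.T@np.array(d["origin"])
    return cv2.projectPoints(np.atleast_2d(np.array(P,float)),rv,t,K,np.array([d["k1"],0,0,0,0.]))[0][:,0]
E
python3 - <<'E'
from h import *
import pickle
D={n:cam(n) for n in("scene","top")}
pickle.dump(D,open("d0.pkl","wb"))
for n,d in D.items():
    cv2.imwrite(f"pics/{n}0.png",cv2.resize(d["img"],(768,576),interpolation=cv2.INTER_CUBIC)); print({k:v for k,v in d.items() if k!="img"})
print(ctrl.get_state())
E
```

```text
pics
{'vertical_fov': 57.297169324650625, 'cx': 254.66816233995505, 'cy': 192.57303662557916, 'k1': 0.005315863218504377, 'origin': array([ 1.23516029, -0.38214807,  0.8810529 ]), 'orientation': array([-2.10402015, -1.2127854 ,  0.50550186])}
{'vertical_fov': 45.254160928126126, 'cx': 254.33492584951833, 'cy': 186.65619700432873, 'k1': -0.04176113482247216, 'origin': array([ 0.34982146, -0.01346423,  1.60511542]), 'orientation': array([-2.1385703 ,  2.12476059, -0.16202313])}
{'time': 0.1, 'joint_positions': array([-1.20085335,  0.32174466, -0.07008236,  1.45152509,  0.02259904,
        1.37081841, -0.05691502]), 'qd': array([ 0.00028802, -0.00264322, -0.00228431, -0.00302555, -0.00235577,
       -0.00085197,  0.00025141]), 'joint_torque': array([ 1.30447038e-04, -4.92571521e+01, -4.05498706e-01, -3.13396382e+01,
       -6.43212581e-02,  3.96320340e-02,  7.56140571e-05]), 'position': array([0.22632338, 0.60880304, 0.22158763]), 'tool_rot': array([-5.55959847e-01, -3.09179279e+00,  2.66347574e-03]), 'ft_force': array([ 0.42132232, -0.56337851, -0.33442627]), 'torque': array([-0.02389163,  0.02264079,  0.00331053]), 'grip_force': 0.0, 'grip_width': 1.0016140910290008}
```

View pics/scene0.png

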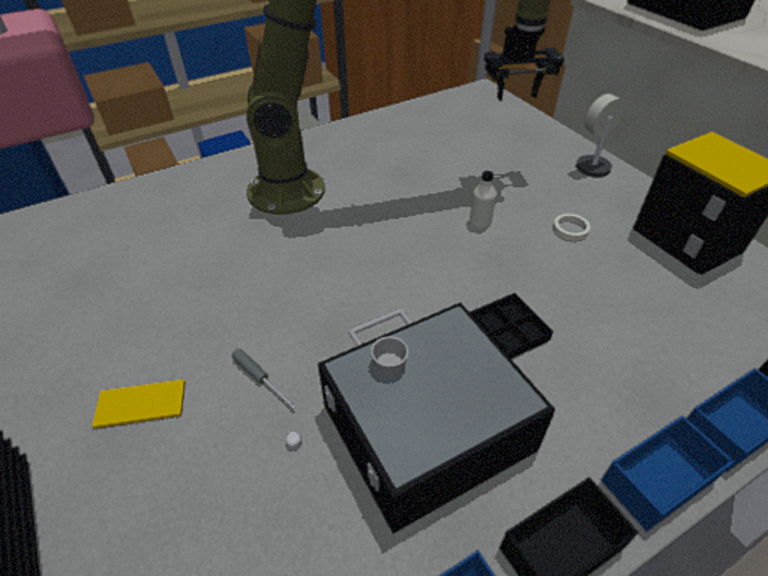

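View pics/top0.png

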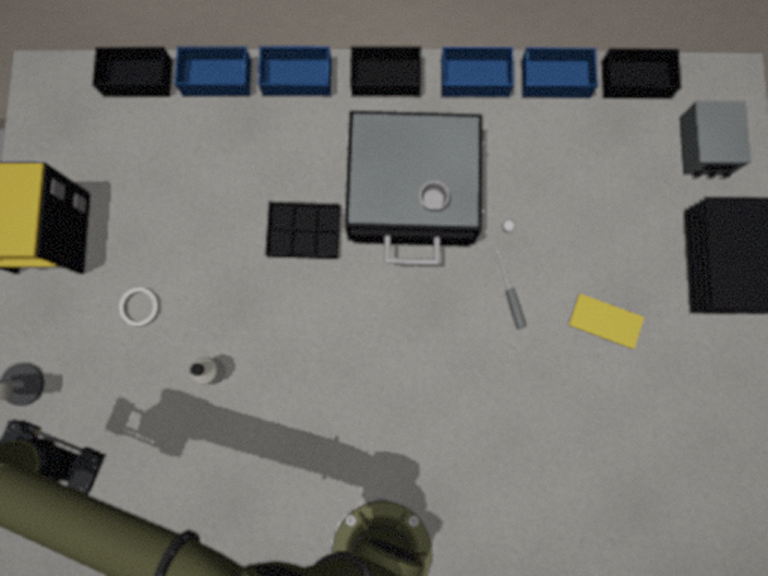

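The scene view shows the handle bar from about (351,331) to (406,313), left of the cup. In the top view the bar runs from (387,262) to (440,263), with the tester's top corners at (350,112), (481,116), (480,230) and (347,226). All pixels are in the 1.5x picture.

Run:
```python
from h import *
import pickle
D=pickle.load(open("d0.pkl","rb")); t,s=D["top"],D["scene"]
out=[]
for d,(x0,y0,x1,y1) in ((t,(240,145,310,185)),(s,(225,195,285,245))):
    c=d["img"][y0:y1,x0:x1]; k=8 if d is t else 8
    out.append(cv2.resize(c,None,fx=380/c.shape[1],fy=380/c.shape[1],interpolation=cv2.INTER_CUBIC))
h=max(o.shape[0] for o in out)
cv2.imwrite("pics/c0.png",np.hstack([cv2.copyMakeBorder(o,0,h-o.shape[0],0,0,0) for o in out]))
for a,b in (((387,262),(351,331)),((440,263),(406,313))):
    print(tri(t,np.array(a)/1.5,s,np.array(b)/1.5), plane(t,a[0]/1.5,a[1]/1.5,.1),plane(s,b[0]/1.5,b[1]/1.5,.1))
for p in ((350,112),(481,116),(480,230),(347,226)): print(plane(t,p[0]/1.5,p[1]/1.5,.14))
for p in ((460,305),(552,409),(393,490),(321,364)): print('s',plane(s,p[0]/1.5,p[1]/1.5,.14))
for p in ((267,205),(341,205),(340,258),(266,256)): print('tray',plane(t,p[0]/1.5,p[1]/1.5,.03))
for p in ((508,226),(498,250),(520,326)): print('r',plane(t,p[0]/1.5,p[1]/1.5,.01))
print(plane(t,433/1.5,195/1.5,.18))
```

```text
(array([ 0.62606437, -0.05562579,  0.06631158]), np.float64(0.10142206373709302)) [ 0.6371102  -0.00801854  0.1       ] [ 0.6375983  -0.11597679  0.1       ]
(array([ 0.65701326, -0.07280794,  0.14509398]), np.float64(0.11538943266444746)) [ 0.63549573 -0.12543842  0.1       ] [ 6.51557906e-01 -3.86856737e-04  1.00000000e-01]
[0.9718853  0.07694475 0.14      ]
[ 0.96355684 -0.2167438   0.14      ]
[ 0.70138923 -0.20989995  0.14      ]
[0.70884418 0.07945973 0.14      ]
s [0.71600582 0.07952533 0.14      ]
s [0.97452753 0.07362373 0.14      ]
s [ 0.96051565 -0.2140949   0.14      ]
s [ 0.70767964 -0.20856886  0.14      ]
tray [0.78593856 0.27625305 0.03      ]
tray [0.78653343 0.10138052 0.03      ]
tray [0.65935554 0.10152529 0.03      ]
tray [0.66324374 0.2742728  0.03      ]
r [ 0.74269795 -0.2938656   0.01      ]
r [ 0.68450272 -0.26894632  0.01      ]
r [ 0.50531294 -0.31634035  0.01      ]
[ 0.76786788 -0.10557458  0.18      ]
```

View pics/c0.png

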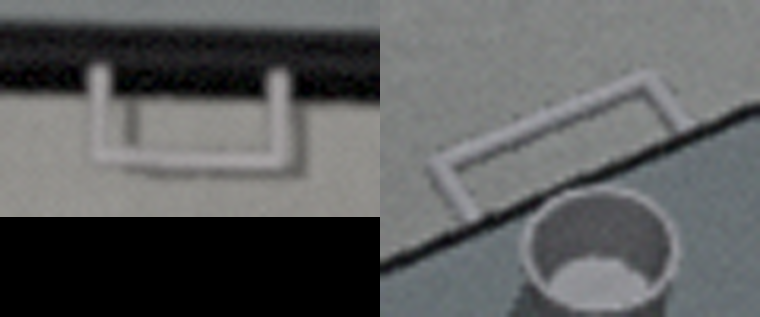

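The crop shows the bar ends in raw pixels: top (257.5,174.1) and (292.9,174.7), scene (268,207) and (233.2,220.7), matched crosswise.

Run:
```python
from h import *
import pickle
D=pickle.load(open("d0.pkl","rb")); t,s=D["top"],D["scene"]
a=tri(t,(258,174.),s,(267.5,207.7));b=tri(t,(292.3,174.6),s,(234,220.7))
print(a,b); m=(a[0]+b[0])/2; e=a[0]-b[0]; print(m,np.linalg.norm(e),np.arctan2(-e[0],e[1]))
print(R.from_rotvec(ctrl.get_state()["tool_rot"]).as_matrix().round(3))
```

```text
(array([ 0.64067391, -0.00657489,  0.09705502]), np.float64(0.0031886167028186896)) (array([ 0.6385567, -0.1193662,  0.1024804]), np.float64(0.005397797389612104))
[ 0.63961531 -0.06297055  0.09976771] 0.11294156083206555 -0.018768783409321532
[[-0.937  0.348 -0.001]
 [ 0.348  0.937 -0.002]
 [-0.    -0.002 -1.   ]]
```

jog_arm(
  rows="-4 -3.1 0 0 0 0 -1; -4 -3.1 0 0 0 0 -1; -4 -3.1 0 0 0 0 -0.5; -4 -3.1 0 0 0 0 0; -4 -3.1 0 0 0 0 0",
  force=30,
)

```text
time: 0.72
position: [0.3605, 0.3926, 0.2222]
tool_rot: [-0.556, -3.092, 0.001]
ft_force: [0.5, 0.7, 0.5]
grip_width: 0.747
grip_force: 0.0
```

jog_arm(
  rows="-4 -3.1 0 0 0 0 0; -4 -3.1 0 0 0 0 0; -4 -3.1 0 0 0 0 0; -4 -3.1 0 0 0 0 0; -4 -3.1 0 0 0 0 0",
)

```text
time: 1.35
position: [0.4939, 0.1778, 0.2223]
tool_rot: [-0.556, -3.092, -0.0]
ft_force: [0.5, 0.7, 0.2]
grip_width: 0.505
grip_force: 0.0
```

jog_arm(
  rows="-4 -3.1 0 0 0 0 0; -4 -3.1 0 0 0 0 0; -4 -3.1 0 0 0 0 0; -4 -3 0 0 0 0 0; -4 -3 0 0 0 0 0",
)

```text
time: 1.98
position: [0.6281, -0.0349, 0.2222]
tool_rot: [-0.555, -3.092, -0.0]
ft_force: [0.8, 0.3, 0.0]
grip_width: 0.5
grip_force: 0.0
```

jog_arm(
  rows="0 0 0 0 0 0.177 0; 0 0 0 0 0 0.177 0; 0 0 0 0 0 0.177 0; 0 0 0 0 0 0.177 0; 0 0 0 0 0 0.177 0",
)

```text
time: 2.6
position: [0.6273, -0.0336, 0.222]
tool_rot: [-1.833, -2.55, 0.001]
ft_force: [-0.0, 0.4, -0.3]
grip_width: 0.498
grip_force: 0.0
```

jog_arm(
  rows="0 0 0 0 0 0.177 0; 0 0 0 0 0 0.177 0; 0 0 0 0 0 0 0;0 0 0 0 0 0 0",
)

```text
time: 3.1
position: [0.6275, -0.0336, 0.2223]
tool_rot: [-2.244, -2.198, 0.001]
ft_force: [0.3, 0.0, -0.1]
grip_width: 0.501
grip_force: 0.0
```

```bash
cat >> h.py <<'E'
def st():
    s=ctrl.get_state(); M=R.from_rotvec(s["tool_rot"]).as_matrix()
    print("t",round(s["time"],2),"p",s["position"].round(4),"yaw(y-axis)",round(float(np.arctan2(M[1,1],M[0,1])),4),"z",M[:,2].round(3),"q",s["joint_positions"].round(2),"F",s["ft_force"].round(1),"T",s["torque"].round(3),"grip",round(s["grip_width"]*87,1),round(s["grip_force"],1)); return s,M
E
python3 - <<'E'
from h import *
s,M=st()
print("tool-frame to hook", M.T@(np.array([.632,-.033,.085])-s["position"])*100)
E
```

```text
t 3.1 p [ 0.6275 -0.0336  0.2223] yaw(y-axis) -0.0209 z [-0.  0. -1.] q [-0.52  0.31  0.66  1.53 -0.2   1.36  0.14] F [ 0.3  0.  -0.1] T [-0.103  0.04  -0.011] grip 43.6 0.0
tool-frame to hook [ 0.06656812  0.45930724 13.72977521]
```

jog_arm(
  rows="0 0.4 3 0 0 0 0; 0 0 3 0 0 0 0; 0 0 2.5 0 0 0 0; 0 0 0 0 0 0 0",
)

```text
time: 3.6
position: [0.63, -0.0336, 0.1355]
tool_rot: [-2.244, -2.194, 0.005]
ft_force: [-0.7, 0.0, -0.2]
grip_width: 0.499
grip_force: 0.0
```

Run:
```python
from h import *
s,M=st()
a=cam("top")["img"][120:200,215:325]; b=cam("scene")["img"][150:260,190:310]
f=lambda i:cv2.resize(i,(390,int(i.shape[0]*390/i.shape[1])),interpolation=cv2.INTER_CUBIC)
a,b=f(a),f(b); h=max(len(a),len(b)); p=lambda o:cv2.copyMakeBorder(o,0,h-len(o),0,0,0)
cv2.imwrite("pics/c1.png",np.hstack([p(a),p(b)]))
```

```text
t 3.6 p [ 0.63   -0.0336  0.1355] yaw(y-axis) -0.0223 z [-0.004 -0.    -1.   ] q [-0.5   0.39  0.64  1.63 -0.24  1.21  0.17] F [-0.7  0.  -0.2] T [-0.069  0.097 -0.028] grip 43.4 0.0
```

View pics/c1.png

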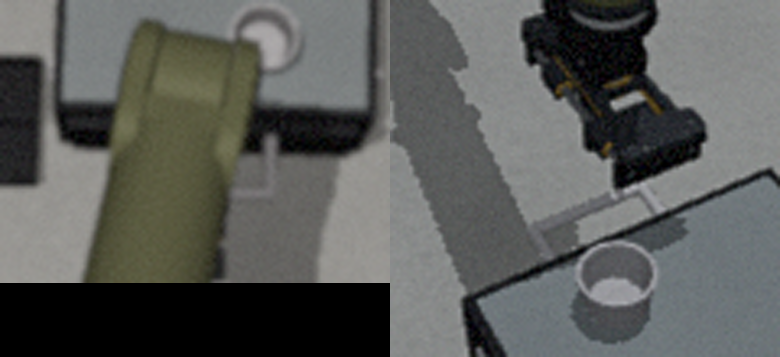

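The fingers stand just above the left part of the bar (right crop, around (640,180)), with the body clear of the cup. I'll go down.

jog_arm(
  rows="0 0.1 1.7 0 0 0 0; 0 0 1.7 0 0 0 0; 0 0 1.7 0 0 0 0; 0 0 0 0 0 0 0",
)

```text
time: 4.2
position: [0.631, -0.0337, 0.0843]
tool_rot: [-2.246, -2.193, 0.005]
ft_force: [-0.2, 0.2, 0.6]
grip_width: 0.499
grip_force: 0.0
```

jog_arm(
  rows="0 -0.7 0 0 0 0 0; 0 -1 0 0 0 0 0; 0 -1.5 0 0 0 0 0; 0 -1.5 0 0 0 0 0; 0 -1.5 0 0 0 0 0",
)

```text
time: 4.82
position: [0.571, -0.0325, 0.0873]
tool_rot: [2.246, 2.193, 0.004]
ft_force: [4.3, 0.1, -1.3]
grip_width: 0.5
grip_force: 2.3
```

```bash
python3 -c "
from h import *
st()"
```

```text
t 4.83 p [ 0.571  -0.0325  0.0873] yaw(y-axis) -0.0241 z [ 0.003  0.    -1.   ] q [-0.55  0.3   0.65  1.83 -0.2   1.08  0.15] F [ 4.3  0.1 -1.3] T [-0.215 -0.935 -0.021] grip 43.5 2.3
```

jog_arm(
  rows="0 -2 0 0 0 0 0; 0 -2 0 0 0 0 0; 0 -2 0 0 0 0 0; 0 -2 0 0 0 0 0; 0 -1.5 0 0 0 0 0",
)

```text
time: 5.45
position: [0.4757, -0.0302, 0.0874]
tool_rot: [2.247, 2.193, 0.004]
ft_force: [4.7, -1.0, -2.5]
grip_width: 0.503
grip_force: 2.3
```

jog_arm(
  rows="0 -0.7 0 0 0 0 0; 0 -0.5 0 0 0 0 0; 0 -0.5 0 0 0 0 0; 0 0 0 0 0 0 0",
)

```text
time: 5.95
position: [0.4628, -0.0299, 0.0872]
tool_rot: [2.242, 2.19, 0.01]
ft_force: [15.4, -1.1, -9.9]
grip_width: 0.506
grip_force: 7.3
```

```bash
python3 -c "
from h import *
st()"
```

```text
t 5.95 p [ 0.4628 -0.0299  0.0872] yaw(y-axis) -0.0238 z [ 0.01  -0.001 -1.   ] q [-0.64  0.02  0.66  2.09 -0.02  1.03  0.  ] F [15.4 -1.1 -9.9] T [-0.366 -2.924 -0.069] grip 44.0 7.3
```

jog_arm(
  rows="0 -0.4 0 0 0 0 0; 0 -0.4 0 0 0 0 0; 0 0 0 0 0 0 0",
)

```text
time: 6.32
position: [0.4626, -0.0302, 0.0885]
tool_rot: [2.233, 2.18, 0.027]
ft_force: [36.2, -2.5, -27.8]
grip_width: 0.506
grip_force: 17.9
```

jog_arm(
  rows="0 1.5 0 0 0 0 0; 0 0.8 0 0 0 0 0; 0 0 0 0 0 0 0; 0 0 -3 0 0 0 0; 0 0 -5 0 0 0 0",
)

```text
time: 6.95
position: [0.4709, -0.0301, 0.1656]
tool_rot: [-2.246, -2.192, 0.008]
ft_force: [1.9, -0.1, 0.7]
grip_width: 0.498
grip_force: 0.0
```

jog_arm(
  rows="2.5 0 -5 0 0 0 -0.38; 5 0 0 0 0 0 -0.38; 6 0 0 0 0 0 -0.38; 6 0 0 0 0 0 -0.38; 0 0 0 0 0 0 -0.38",
)

```text
time: 7.58
position: [0.476, 0.1702, 0.2157]
tool_rot: [-2.237, -2.204, 0.003]
ft_force: [-0.1, -1.1, -0.3]
grip_width: 0.691
grip_force: 0.0
```

Run:
```python
from h import *
import pickle
s,M=st()
D={n:cam(n) for n in("scene","top")}
pickle.dump(D,open("d1.pkl","wb"))
a=D["top"]["img"][130:240,215:345]; b=D["scene"]["img"][150:260,170:300]
print(proj(D["top"],[.599,-.1072,.092]),proj(D["scene"],[.599,-.1072,.092]))
f=lambda i:cv2.resize(i,(390,int(i.shape[0]*390/i.shape[1])),interpolation=cv2.INTER_CUBIC)
cv2.imwrite("pics/c2.png",np.hstack([f(a),f(b)]))
```

```text
t 7.58 p [0.476  0.1702 0.2157] yaw(y-axis) -0.0149 z [-0.003 -0.    -1.   ] q [-0.84  0.01  0.45  1.83 -0.    1.31 -0.4 ] F [-0.1 -1.1 -0.3] T [-0.162  0.06   0.014] grip 60.1 0.0
[[287.74503134 186.53095098]] [[230.76125644 212.61214806]]
```

View pics/c2.png

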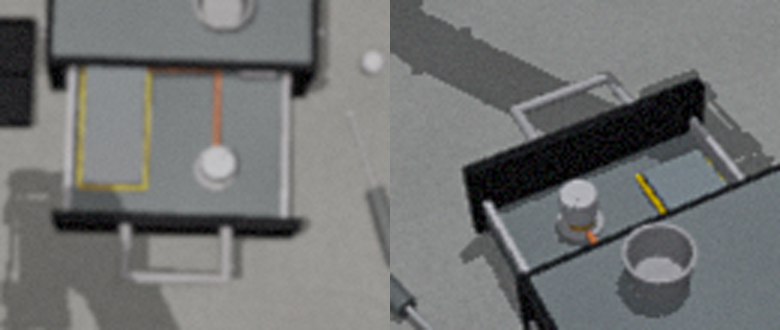

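The drawer is out to its stop. The cap's top sits at (218,163) in the left crop and (577,190) in the right one; I'll measure it by bright blob.

Run:
```python
from h import *
import pickle
D=pickle.load(open("d1.pkl","rb")); t,s=D["top"],D["scene"]
C={}
for n,(u,v) in (("top",(287.7,184.3)),("scene",(232.3,213.3))):
    g=cv2.cvtColor(D[n]["img"],cv2.COLOR_BGR2GRAY)
    c=g[int(v)-14:int(v)+18,int(u)-16:int(u)+17]
    C[n]=cv2.resize(c,(396,384),interpolation=cv2.INTER_CUBIC)
    for th in (165,180,195,210):
        k,l,st_,ce=cv2.connectedComponentsWithStats((C[n]>th).astype(np.uint8))
        for i in range(1,k):
            if st_[i,4]>800: print(n,th,st_[i],(ce[i]/12+[int(u)-16-.5,int(v)-14-.5]).round(2))
cv2.imwrite("pics/c3.png",np.hstack([C["top"],C["scene"]]))
p,e=tri(t,(287.7,184.3),s,(232.3,213.3)); print(p,e,plane(t,287.7,184.3,.094),plane(s,232.3,213.3,.094))
# handle bar ends
for u,v in ((126,277),(228,280)): print(plane(t,u/3+215,v/3+130,.1))
```

```text
top 165 [  129   106   134   125 12725] [286.9  183.54]
top 180 [  141   114   117   110 10112] [287.05 183.6 ]
scene 165 [  133   135   134   103 10517] [232.22 214.  ]
[ 0.60620316 -0.1062811   0.09540914] 0.001286904493354032 [ 0.6061887  -0.10695972  0.094     ] [ 0.605323   -0.10519123  0.094     ]
[ 0.47845443 -0.0057077   0.1       ]
[ 0.47586745 -0.11682837  0.1       ]
```

View pics/c3.png

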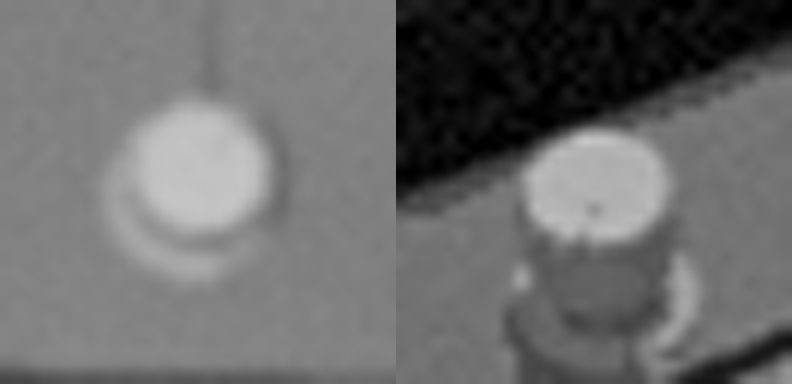

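The left crop shows the cap's top disc at about (202,167) and the right one at (596,185), with a hint of the rib at its lower rim. That puts the cap near (0.607,-0.107) with its top at about 0.095. I'll turn the wrist and go above it.

jog_arm(
  rows="0 0 0 0 0 -0.18 -0.38; 0 0 0 0 0 -0.18 -0.38; 0 0 0 0 0 -0.18 -0.38; 0 0 0 0 0 -0.18 -0.38; 0 0 0 0 0 -0.18 -0.38",
)

```text
time: 8.3
position: [0.4782, 0.1624, 0.2165]
tool_rot: [-1.066, -2.955, 0.001]
ft_force: [0.0, 0.0, 0.2]
grip_width: 0.692
grip_force: 0.0
```

jog_arm(
  rows="0 0 0 0 0 -0.18 -0.38; 0 0 0 0 0 -0.18 -0.38; 0 0 0 0 0 -0.18 -0.38; 0 0 0 0 0 -0.18 -0.38; 0 0 0 0 0 -0.18 -0.38",
)

```text
time: 8.93
position: [0.4782, 0.1624, 0.2165]
tool_rot: [0.325, -3.124, 0.0]
ft_force: [-0.1, 0.0, -0.3]
grip_width: 0.689
grip_force: 0.0
```

jog_arm(
  rows="-1.1 -5 0 0 0 0 -0.38; -1.1 -5 0 0 0 0 -0.38; -1.1 -5 0 0 0 0 -0.38; -1.1 -5 0 0 0 0 -0.38; -1.1 -5 0 0 0 0 -0.38",
)

```text
time: 9.55
position: [0.5825, -0.0725, 0.2169]
tool_rot: [0.317, -3.126, -0.0]
ft_force: [0.4, 0.8, 1.0]
grip_width: 0.69
grip_force: 0.0
```

jog_arm(
  rows="-1 -5 0 0 0 0 -0.38; 0 0 4 0 0 0 -0.38; 0 0 3 0 0 0 -0.38;0 0 0 0 0 0 -0.38; 0 0 0 0 0 0 -0.38",
)

```text
time: 10.18
position: [0.6032, -0.1167, 0.148]
tool_rot: [-0.319, 3.124, -0.001]
ft_force: [0.5, 0.3, 0.5]
grip_width: 0.69
grip_force: 0.0
```

Run:
```python
from h import *
import pickle
s,M=st()
D=pickle.load(open("d1.pkl","rb"))
p,e=tri(D["top"],(287.4,183.6),D["scene"],(232.2,213.9)); print(p,e)
print(M.T@(np.array([.607,-.107,.075])-s["position"])*100)
d=cam("scene"); b=d["img"][150:250,170:300]
cv2.imwrite("pics/c4.png",cv2.resize(b,None,fx=5,fy=5,interpolation=cv2.INTER_CUBIC))
```

```text
t 10.18 p [ 0.6032 -0.1167  0.148 ] yaw(y-axis) 1.7745 z [ 0.002 -0.    -1.   ] q [-0.42  0.34  0.7   1.66 -0.23  1.22  2.1 ] F [0.5 0.3 0.5] T [ 0.01   0.018 -0.001] grip 60.1 0.0
[ 0.60818891 -0.10638083  0.09492023] 0.0010102441527992635
[-0.55482687  0.88136344  7.30317589]
```

View pics/c4.png

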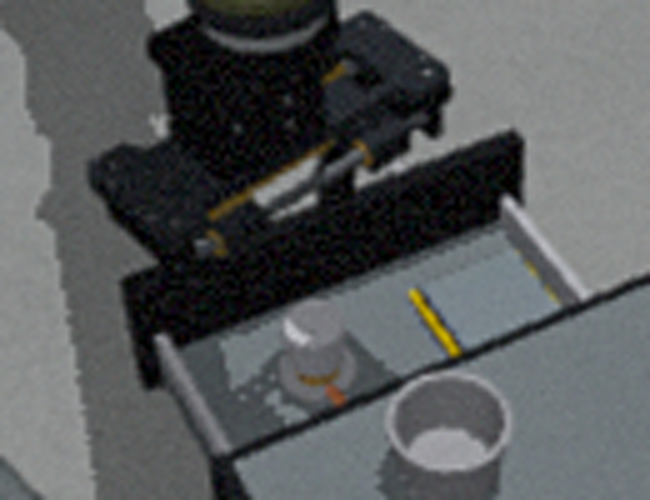

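The gripper hangs above the cap, which is at (315,320) in the crop. I'll apply the small correction, go down and close gently.

jog_arm(
  rows="-0.6 0.9 0 0 0 0 -0.38; 0 0 2.5 0 0 0 -0.38; 0 0 2.5 0 0 0 -0.38; 0 0 2.3 0 0 0 -0.38; 0 0 0 0 0 0 -0.38",
  force=25,
)

```text
time: 10.85
position: [0.6064, -0.1042, 0.0726]
tool_rot: [0.323, -3.122, -0.001]
ft_force: [-0.3, -0.2, -0.2]
grip_width: 0.693
grip_force: 0.0
```

```bash
python3 -c "
from h import *
s,M=st()
print(M.T@(np.array([.608,-.1065,.075])-s['position'])*100)"
```

```text
t 10.85 p [ 0.6064 -0.1042  0.0726] yaw(y-axis) 1.7772 z [-0.002  0.001 -1.   ] q [-0.4   0.42  0.66  1.73 -0.29  1.09  2.12] F [-0.3 -0.2 -0.2] T [ 0.035 -0.027 -0.004] grip 60.3 0.0
[-0.10382731 -0.25782503 -0.24238578]
```

jog_arm(
  rows="-0.1 -0.25 -0.25 0 0 0 -0.38; 0 0 0 0 0 0 0.3; 0 0 0 0 0 0 1; 0 0 0 0 0 0 1; 0 0 0 0 0 0 1",
  force=15,
)

```text
time: 11.48
position: [0.6085, -0.1052, 0.0765]
tool_rot: [0.324, -3.124, -0.006]
ft_force: [-1.7, 4.7, 4.9]
grip_width: 0.418
grip_force: 15.0
```

```bash
python3 -c "
from h import *
st()"
```

```text
t 11.47 p [ 0.6085 -0.1052  0.0765] yaw(y-axis) 1.7774 z [-0.001  0.004 -1.   ] q [-0.4   0.42  0.66  1.72 -0.29  1.1   2.13] F [-1.7  4.7  4.9] T [ 1.117  0.597 -0.033] grip 36.4 15.0
```

jog_arm(
  rows="0 0.12 -0.1 0 0 0 1; 0 0 0 0 0 0 1; 0 0 0 0 0 0.06 1; 0 0 0.01 0 0 0.12 1; 0 0 0.01 0 0 0.12 1",
  force=30,
)

```text
time: 12.1
position: [0.6085, -0.1056, 0.0765]
tool_rot: [-0.154, -3.138, -0.002]
ft_force: [1.3, 3.3, -2.3]
grip_width: 0.406
grip_force: 30.0
```

Run:
```python
from h import *
st()
b=cam("scene")["img"][160:250,170:300]
cv2.imwrite("pics/c5.png",cv2.resize(b,None,fx=5,fy=5,interpolation=cv2.INTER_CUBIC))
```

```text
t 12.1 p [ 0.6085 -0.1056  0.0765] yaw(y-axis) 1.4729 z [-0.     0.001 -1.   ] q [-0.45  0.43  0.72  1.72 -0.32  1.1   1.85] F [ 1.3  3.3 -2.3] T [ 0.918 -0.136  0.072] grip 35.3 30.0
```

View pics/c5.png

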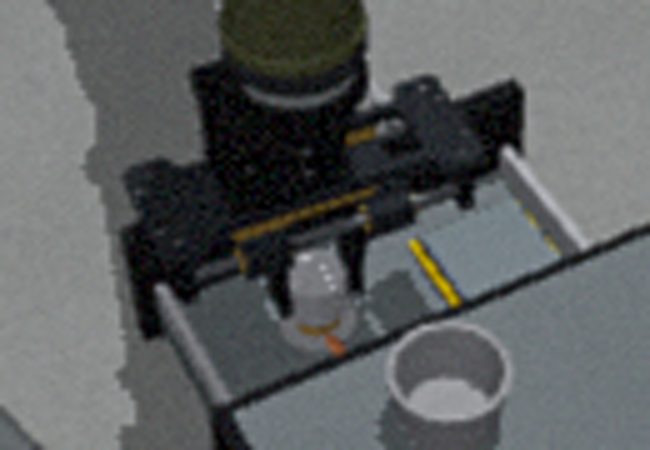

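The cap is held between the fingers at (315,270), the body is clear of the tester, and the torque (0.07 N m) matches the thread friction. I'll keep turning.

jog_arm(
  rows="0 0 0.01 0 0 0.15 1; 0 0 0.01 0 0 0.15 1; 0 0 0.01 0 0 0.15 1; 0 0 0.01 0 0 0.15 1; 0 0 0.01 0 0 0.15 1",
)

```text
time: 12.78
position: [0.6081, -0.1065, 0.076]
tool_rot: [-1.292, -2.863, 0.0]
ft_force: [-0.7, 2.6, -2.5]
grip_width: 0.413
grip_force: 30.0
```

jog_arm(
  rows="0 0 0.01 0 0 0.15 1; 0 0 0.01 0 0 0.15 1; 0 0 0.01 0 0 0.15 1; 0 0 0.01 0 0 0.15 1; 0 0 0.01 0 0 0.15 1",
)

```text
time: 13.4
position: [0.6072, -0.1069, 0.0755]
tool_rot: [-2.25, -2.19, 0.003]
ft_force: [-2.8, 2.1, -1.8]
grip_width: 0.415
grip_force: 30.0
```

```bash
python3 -c "
from h import *
st()"
```

```text
t 13.4 p [ 0.6072 -0.1069  0.0755] yaw(y-axis) -0.0271 z [-0.002 -0.    -1.   ] q [-0.66  0.56  1.03  1.73 -0.52  1.16  0.5 ] F [-2.8  2.1 -1.8] T [0.354 0.485 0.109] grip 36.1 30.0
```

jog_arm(
  rows="0 0 0.01 0 0 0.12 1; 0 0 0.01 0 0 0.12 1; 0 0 0.01 0 0 0.12 1; 0 0 0 0 0 0 1",
)

```text
time: 13.9
position: [0.607, -0.1068, 0.0753]
tool_rot: [-2.601, -1.759, 0.004]
ft_force: [-4.1, 3.3, 0.5]
grip_width: 0.413
grip_force: 30.0
```

```bash
python3 -c "
from h import *
st()"
```

```text
t 13.9 p [ 0.607  -0.1068  0.0753] yaw(y-axis) -0.3819 z [-0.003 -0.    -1.   ] q [-0.7   0.6   1.11  1.73 -0.58  1.18  0.19] F [-4.1  3.3  0.5] T [ 0.438  0.849 -0.11 ] grip 35.9 30.0
```

jog_arm(
  rows="0 0 0.01 0 0 0.1 1; 0 0 0.01 0 0 0.1 1; 0 0 0.01 0 0 0.1 1",
)

```text
time: 14.28
position: [0.6073, -0.1067, 0.0751]
tool_rot: [-2.836, -1.348, 0.003]
ft_force: [-3.8, 3.3, 1.4]
grip_width: 0.41
grip_force: 30.0
```

```bash
python3 -c "
from h import *
st()"
```

```text
t 14.28 p [ 0.6073 -0.1067  0.0751] yaw(y-axis) -0.6837 z [-0.002  0.    -1.   ] q [-0.73  0.64  1.16  1.73 -0.62  1.2  -0.08] F [-3.8  3.3  1.4] T [0.464 0.916 0.089] grip 35.7 30.0
```

jog_arm(
  rows="0 0 0.01 0 0 0.1 1; 0 0 0.01 0 0 0.1 1; 0 0 0.01 0 0 0.1 1",
)

```text
time: 14.65
position: [0.6074, -0.1076, 0.0751]
tool_rot: [3.006, 0.912, -0.004]
ft_force: [-3.9, 0.2, 2.4]
grip_width: 0.414
grip_force: 30.0
```

```bash
python3 -c "
from h import *
st()"
```

```text
t 14.65 p [ 0.6074 -0.1076  0.0751] yaw(y-axis) -0.9819 z [-0.002 -0.001 -1.   ] q [-0.74  0.66  1.19  1.73 -0.65  1.21 -0.36] F [-3.9  0.2  2.4] T [0.202 1.027 0.734] grip 36.0 30.0
```

jog_arm(
  rows="0 0 0 0 0 0.05 1; 0 0 0 0 0 0 1",
)

```text
time: 14.9
position: [0.6076, -0.1078, 0.0751]
tool_rot: [3.026, 0.839, -0.003]
ft_force: [-4.0, -0.7, 2.1]
grip_width: 0.416
grip_force: 30.0
```

```bash
python3 -c "
from h import *
st()"
```

```text
t 14.9 p [ 0.6076 -0.1078  0.0751] yaw(y-axis) -1.0302 z [-0.001 -0.002 -1.   ] q [-0.74  0.66  1.19  1.73 -0.65  1.21 -0.4 ] F [-4.  -0.7  2.1] T [-0.2    1.056  0.645] grip 36.2 30.0
```

jog_arm(
  rows="0 0 0 0 0 -0.01 1; 0 0 0 0 0 0 1",
)

```text
time: 15.15
position: [0.608, -0.1078, 0.0751]
tool_rot: [3.023, 0.849, -0.001]
ft_force: [-4.0, -2.5, 2.9]
grip_width: 0.411
grip_force: 30.0
```

```bash
python3 -c "
from h import *
st()"
```

```text
t 15.15 p [ 0.608  -0.1078  0.0751] yaw(y-axis) -1.0234 z [-0.    -0.001 -1.   ] q [-0.74  0.66  1.19  1.73 -0.65  1.21 -0.4 ] F [-4.  -2.5  2.9] T [-0.616  1.084  0.628] grip 35.7 30.0
```

jog_arm(
  rows="0 0 0 0 0 -0.01 1; 0 0 0 0 0 0 1",
)

```text
time: 15.4
position: [0.6082, -0.1078, 0.0751]
tool_rot: [3.019, 0.862, -0.0]
ft_force: [-3.8, -4.3, 1.3]
grip_width: 0.414
grip_force: 30.0
```

```bash
python3 -c "
from h import *
st()"
```

```text
t 15.4 p [ 0.6082 -0.1078  0.0751] yaw(y-axis) -1.0144 z [ 0.    -0.001 -1.   ] q [-0.74  0.66  1.19  1.73 -0.65  1.21 -0.39] F [-3.8 -4.3  1.3] T [-0.834  1.082  0.427] grip 36.1 30.0
```

jog_arm(
  rows="0 0 0 0 0 -0.01 1; 0 0 0 0 0 0 1",
)

```text
time: 15.65
position: [0.6082, -0.1079, 0.0751]
tool_rot: [3.015, 0.877, -0.0]
ft_force: [-3.8, -3.9, 1.0]
grip_width: 0.415
grip_force: 30.0
```

```bash
python3 -c "
from h import *
st()"
```

```text
t 15.65 p [ 0.6082 -0.1079  0.0751] yaw(y-axis) -1.005 z [ 0.    -0.001 -1.   ] q [-0.74  0.66  1.19  1.73 -0.65  1.21 -0.38] F [-3.8 -3.9  1. ] T [-0.828  0.998  0.171] grip 36.1 30.0
```

jog_arm(
  rows="0 0 0 0 0 -0.01 1; 0 0 0 0 0 0 1",
)

```text
time: 15.9
position: [0.6082, -0.1079, 0.0751]
tool_rot: [3.011, 0.891, 0.0]
ft_force: [-3.4, -2.9, 1.5]
grip_width: 0.413
grip_force: 30.0
```

```bash
python3 -c "
from h import *
st()"
```

```text
t 15.9 p [ 0.6082 -0.1079  0.0751] yaw(y-axis) -0.9956 z [ 0.    -0.001 -1.   ] q [-0.74  0.66  1.18  1.73 -0.65  1.21 -0.37] F [-3.4 -2.9  1.5] T [-0.887  0.98   0.108] grip 35.9 30.0
```

jog_arm(
  rows="0 0 0 0 0 -0.01 1; 0 0 0 0 0 0 1",
)

```text
time: 16.15
position: [0.6083, -0.1079, 0.0751]
tool_rot: [3.007, 0.905, 0.0]
ft_force: [-3.2, -3.5, 1.3]
grip_width: 0.413
grip_force: 30.0
```

```bash
python3 -c "
from h import *
st()"
```

```text
t 16.15 p [ 0.6083 -0.1079  0.0751] yaw(y-axis) -0.9859 z [ 0.001 -0.001 -1.   ] q [-0.74  0.65  1.18  1.73 -0.65  1.21 -0.37] F [-3.2 -3.5  1.3] T [-0.891  0.93   0.033] grip 36.0 30.0
```

jog_arm(
  rows="0 0 0 0 0 -0.01 1; 0 0 0 0 0 0 1",
)

```text
time: 16.4
position: [0.6083, -0.108, 0.0752]
tool_rot: [3.002, 0.92, 0.0]
ft_force: [-3.0, -4.4, 1.2]
grip_width: 0.413
grip_force: 30.0
```

```bash
python3 -c "
from h import *
st()"
```

```text
t 16.4 p [ 0.6083 -0.108   0.0752] yaw(y-axis) -0.9759 z [ 0.001 -0.001 -1.   ] q [-0.74  0.65  1.18  1.73 -0.64  1.2  -0.36] F [-3.  -4.4  1.2] T [-0.88   0.974 -0.039] grip 35.9 30.0
```

jog_arm(
  rows="0 0 0 0 0 -0.02 1; 0 0 0 0 0 0 1",
)

```text
time: 16.65
position: [0.6083, -0.108, 0.0752]
tool_rot: [2.993, 0.95, 0.0]
ft_force: [-3.1, -3.9, 0.7]
grip_width: 0.412
grip_force: 30.0
```

```bash
python3 -c "
from h import *
st()"
```

```text
t 16.65 p [ 0.6083 -0.108   0.0752] yaw(y-axis) -0.9559 z [ 0.001 -0.002 -1.   ] q [-0.73  0.65  1.18  1.73 -0.64  1.2  -0.34] F [-3.1 -3.9  0.7] T [-0.967  0.973  0.009] grip 35.9 30.0
```

jog_arm(
  rows="0 0 0 0 0 -0.04 1; 0 0 0 0 0 0 1",
)

```text
time: 16.9
position: [0.6084, -0.1081, 0.0752]
tool_rot: [2.973, 1.01, 0.001]
ft_force: [-2.9, -4.4, 1.0]
grip_width: 0.415
grip_force: 30.0
```

```bash
python3 -c "
from h import *
st()"
```

```text
t 16.9 p [ 0.6084 -0.1081  0.0752] yaw(y-axis) -0.9157 z [ 0.001 -0.002 -1.   ] q [-0.73  0.64  1.17  1.73 -0.63  1.2  -0.3 ] F [-2.9 -4.4  1. ] T [-0.969  0.86   0.046] grip 36.1 30.0
```

jog_arm(
  rows="0 0 -0.01 0 0 -0.15 1; 0 0 -0.01 0 0 -0.15 1; 0 0 -0.01 0 0 -0.15 1; 0 0 -0.01 0 0 -0.15 1; 0 0 -0.01 0 0 -0.15 1",
)

```text
time: 17.52
position: [0.6107, -0.1097, 0.0758]
tool_rot: [2.388, 2.029, 0.003]
ft_force: [4.1, -8.1, -6.0]
grip_width: 0.411
grip_force: 30.0
```

jog_arm(
  rows="0 0 -0.01 0 0 -0.15 1; 0 0 -0.01 0 0 -0.15 1; 0 0 -0.01 0 0 -0.15 1; 0 0 -0.01 0 0 -0.15 1; 0 0 0 0 0 0 1",
)

```text
time: 18.15
position: [0.6106, -0.1093, 0.0762]
tool_rot: [1.686, 2.642, 0.0]
ft_force: [4.3, -7.1, -5.5]
grip_width: 0.414
grip_force: 30.0
```

```bash
python3 -c "
from h import *
s,M=st(); print(0.572-np.arctan2(M[1,1],M[0,1]))"
```

```text
t 18.15 p [ 0.6106 -0.1093  0.0762] yaw(y-axis) 0.4347 z [ 0.006 -0.004 -1.   ] q [-0.56  0.49  0.88  1.73 -0.41  1.12  0.88] F [ 4.3 -7.1 -5.5] T [-1.649 -0.749  0.012] grip 36.0 30.0
0.1373362398373339
```

jog_arm(
  rows="0 0 -0.01 0 0 -0.1 1; 0 0 0 0 0 -0.037 1; 0 0 0 0 0 0 1; -0.05 -0.2 0 0 0 0 1; 0 0 0 0 0 0 1",
)

```text
time: 18.77
position: [0.6094, -0.109, 0.0763]
tool_rot: [1.502, 2.752, 0.002]
ft_force: [3.9, -4.2, -5.3]
grip_width: 0.413
grip_force: 30.0
```

```bash
python3 -c "
from h import *
s,M=st(); print(0.572-np.arctan2(M[1,1],M[0,1]))"
```

```text
t 18.77 p [ 0.6094 -0.109   0.0763] yaw(y-axis) 0.5714 z [ 0.006 -0.002 -1.   ] q [-0.54  0.47  0.85  1.73 -0.39  1.11  1.01] F [ 3.9 -4.2 -5.3] T [-1.003 -0.885 -0.028] grip 36.0 30.0
0.0005743282570503938
```

The x force stayed near 4 N while the tool moved 1.2 mm, so the drawer had crept in a little. I'll pull it back to its stop by the cap.

jog_arm(
  rows="0.05 -0.08 0 0 0 0 1; 0.05 -0.08 0 0 0 0 1; 0 0 0 0 0 0 1",
)

```text
time: 19.15
position: [0.6093, -0.109, 0.0763]
tool_rot: [1.5, 2.749, 0.003]
ft_force: [8.0, -4.6, -8.3]
grip_width: 0.416
grip_force: 30.0
```

```bash
python3 -c "
from h import *
st()"
```

```text
t 19.15 p [ 0.6093 -0.109   0.0763] yaw(y-axis) 0.5719 z [ 0.009 -0.003 -1.   ] q [-0.54  0.47  0.85  1.73 -0.39  1.11  1.01] F [ 8.  -4.6 -8.3] T [-1.236 -1.953 -0.029] grip 36.2 30.0
```

jog_arm(
  rows="0.05 -0.08 0 0 0 0 1; 0 0 0 0 0 0 1",
)

```text
time: 19.4
position: [0.6092, -0.109, 0.0764]
tool_rot: [1.499, 2.748, 0.004]
ft_force: [10.9, -4.8, -11.6]
grip_width: 0.414
grip_force: 30.0
```

```bash
python3 -c "
from h import *
st()"
```

```text
t 19.4 p [ 0.6092 -0.109   0.0764] yaw(y-axis) 0.572 z [ 0.011 -0.003 -1.   ] q [-0.54  0.47  0.85  1.74 -0.39  1.1   1.01] F [ 10.9  -4.8 -11.6] T [-1.295 -2.498 -0.037] grip 36.0 30.0
```

jog_arm(
  rows="-0.05 0.08 0 0 0 0 1; 0 0 0 0 0 0 1; 0 0 0 0 0 0 1; 0 0 0 0 0 0 1",
)

```text
time: 19.9
position: [0.6093, -0.109, 0.0763]
tool_rot: [1.5, 2.749, 0.003]
ft_force: [9.3, -4.7, -8.0]
grip_width: 0.415
grip_force: 30.0
```

Run:
```python
from h import *
st()
a=cam("top")["img"][130:240,215:345]; b=cam("scene")["img"][150:260,170:300]
f=lambda i:cv2.resize(i,None,fx=3,fy=3,interpolation=cv2.INTER_CUBIC)
cv2.imwrite("pics/c6.png",np.hstack([f(a),f(b)]))
```

```text
t 19.9 p [ 0.6093 -0.109   0.0763] yaw(y-axis) 0.5718 z [ 0.009 -0.003 -1.   ] q [-0.54  0.47  0.85  1.73 -0.39  1.11  1.01] F [ 9.3 -4.7 -8. ] T [-1.177 -1.925 -0.055] grip 36.1 30.0
```

View pics/c6.png

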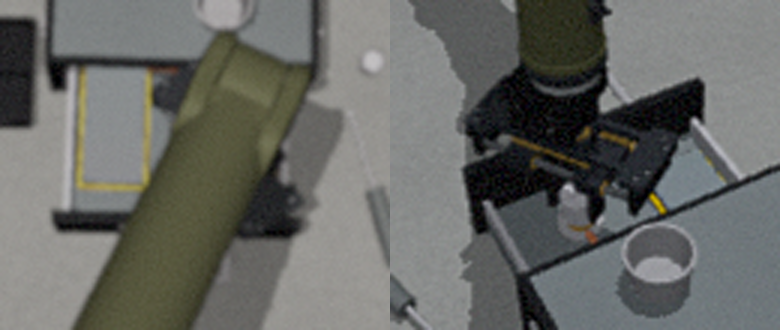

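The drawer panel is where it was when first fully out: its left corner is at (55,220) in the left crop, the same as before. The cap is gripped at (575,210), and the cup and driver haven't moved. I'll hand it in.

```bash
python3 -c "
from h import *
print(ticket.close_job())"
```

```text
the job is handed in; nothing more can be done
None
```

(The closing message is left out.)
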